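# Snap the heat-sink board into its housing

## Robot

A 6-joint arm with a two-finger parallel gripper is mounted at the origin on a cart in front of the work surface, level with it; the furniture and walls round the work are solid. World frame = base frame: x ahead of the robot, y to its left, z up, the work surface at z = 0. Lengths are in m, angles in rad, forces in N, time in s.
With the tool pointing down it reaches from about 0.25 to 0.8 m from the base axis. Payload 8.5 kg.
Tool frame: the origin (TCP) lies on the centre line of the jaws, within the pads' length; the fingertips stand 17 mm ahead of it and the grasp point (between the pads) lies 2 mm behind it; z points along the fingers, x is the direction in which the jaws open and shut, and the axes are right-handed (so a half turn about z gives the same grasp; the last joint's range is limited). The gripper opens to 85 mm and grips with 20 to 120 N. Pads are 22 mm wide; open, the fingers measure 114 mm over their backs; the gripper's body (76 mm by 85 mm) begins 54 mm behind the grasp point. The pads swing forward as they close: fully open they stand 13 mm farther back than shut.
Start: joints at [-1.252, 0.238, -0.013, 1.319, 0, 1.571], TCP at [0.165, -0.499, 0.248] pointing down, gripper open.
Joint ranges: [-2.66, 2.66], [-1.03, 1.9], [-1.14, 1.46], [-1.82, 2.27], [-1.45, 1.34], [-3.14, 3.14]. Speed limits (rad/s): [2.22, 2.22, 2.79, 3.14, 3.14, 3.14].

## Interface

Orientations are given as a unit quaternion [w, x, y, z].
In Python, from plant import r, cams, sign_off gives the robot as it stands. The module is installed in compiled form; this text tells all that it offers.
- The arm moves only by the shell command python3 -m jog 'ROWS'. ROWS is a JSON object of lists of equal length, an entry for each row: "jaw": the closure in counts, from 0 (fully open) to 255 (shut); "dp": the shift along the tool's x, y, z in cm, a list of three; "angular": the turn, a rotation vector about the tool's x, y, z in rad, a list of three. In form: {"jaw": [jaw, ...], "dp": [[tx, ty, tz], ...], "angular": [[wx, wy, wz], ...]}. A call has 1 to 20 rows; each row shifts and turns the commanded pose from where the row before left it, along the tool's axes as they then stand; what a row does not reach is not made up. A row lasts 1/8 s, in which the tool goes at most 62.5 mm and 10.7 degrees, less where a joint would pass 70% of its speed; a pose out of reach is approached as far as the arm can. A call is refused whole if a number of a shift passes 6.25 or a number of a turn 0.188, either way. A call with a gripper value outside its range is refused whole. The fingers move at their own pace and stop on an object; the grip force is fixed at half the most. Time passes only in rows, so rows that do not move let the fingers close. It gives the time, the measured TCP pose, the force and the opening at its end, in the units of the state.
- r.read_state(): the state, without advancing time (a new reading comes with each control period).
- cams.snapshot(name): name is "scene" or "side" or "wrist"; returns the picture (420x560x3 uint8, red, green, blue); there is no depth.
- cams.get_calibration(name): a dict with "camera_matrix" (3x3 intrinsics, pixels), "rvec" (rotation vector, rad) and "tvec" (3), from world to camera coordinates, as OpenCV has them. Camera axes: x right, y down, z forward; pixel columns grow to the right and rows downward; lengths in m; the calibration is good to about 2 mm. A picture is of the moment at which its call begins: read the wrist's pose just before it. get_calibration takes no time and is no camera call; for the wrist camera it gives the pose at the moment of the call.
- sign_off(): hands the job in, once; it reports no verdict.
The state is a dict: "time_s": time; "q": joint angles; "joint_vel": joint speeds; "joint_efforts": joint torques, N m; "eef_pos": TCP position; "tcp_rot": TCP orientation; "contact_force": force on the tool from outside, world axes, zero at the start; "wrist_torque": the same for the moment, N m; "finger_gap": opening from 0.0 (shut) to 1.0 (fully open).
Only numpy, scipy, OpenCV 4.12 (cv2) and the standard library are available. Lean on these libraries where they do the work, as an engineer would, in place of code of your own. Each camera call takes 0.05 s, during which the arm holds its last target.

## Task

Pick up the small green circuit board with the black finned heat sink, set it over the two black snap hooks in the grey open housing with its capacitors on the side of the green terminal block, and push it straight down, firmly but without forcing it (the board and housing take at most 28 N), until both hooks have clicked over its ends. Then pull it up lightly (about 5 N) to check that the hooks hold it, and leave it home under both hooks, let go, without disturbing the tools lying round about.

Things in the scene. Friction and masses are not known exactly. Their poses are not given: they have to be found in the camera images.
- board_centre (a point): Centre of the loose green circuit board, 13 mm above its underside. Board 45 x 60 mm (its x by y), 1.8 mm thick, 90 g, carrying a black finned heat sink. Axes: x across the fins, away from the capacitors; y along the fins; z up. At each y end 5 mm of bare board stand out beyond the heat sink, for the hooks.
- heat_sink (a point): Middle of the board's black heat sink, the place to grip it, fingers closing along the board's x: fins 30 mm wide over all (x), 50 mm long (y), from 6 to 26 mm above the board's underside; this point is 16 mm above the underside and 2 mm to +x of the board's centre.
- capacitors (a point): Point on the board half-way between its two upright round capacitors (up to 16 mm high, standing at y = +24 and -24 mm, one of them blue), 18 mm to -x of the board's centre.
- seat (a point): Where the board's centre comes when home in the housing, with the same axes (x away from the terminal block, y from the right hook to the left one, z up). The board then lies on four stand-offs, 50 mm above the bench while nothing presses. Corner guides 9.5 mm higher than the stand-offs and lower end ribs lead the board in, with 1 mm of play to each side. Moves with the housing.
- terminals (a point): Top of the green five-pole terminal block in the housing, 49 mm to -x of the seat, below the level of the stand-offs.
- housing: Open grey shell 102 x 104 mm; origin at its underside, 33 mm below the seat point. Its walls are lower than the stand-offs: fingers that end 3 mm or more above the board's underside clear them. Stands on four soft rubber mounts: sinks about 1 mm for every 1.6 N (at most 10 mm, then hard; the mounts give back when unloaded) and rises likewise, at most 5 mm, when pulled.
- mount_plate: Grey painted plate 128 x 150 x 6 mm screwed to the bench, under the housing's rubber mounts. Because the housing sinks, the board must be pushed several millimetres lower than the seat lies at rest before the hooks give way; the click takes about 7 to 15 N, differing from start to start.
- hook_left (a joint): Outward bend (rad) of the black snap hook at the +y end of the seat: 0 at rest, about 0.15 while the board's edge passes its nose, back to 0 with a click.
- hook_right (a joint): The same for the hook at the -y end of the seat.
- hook_left_nose (a point): Nose of the left hook's barb, 10 mm wide (x), 27.3 mm from the middle of the seat; the barb's sloping lead-in rises 8 mm above it and meets the board's end when the board is about 8 mm above home. Its flat underside stands 1 mm over the board when that is home.
- hook_right_nose (a point): The same on the right hook.
- hook_left_barb: The left hook's barb (origin at the hook's root, on the housing's floor).
- hook_right_barb: The right hook's barb (origin at the hook's root, on the housing's floor).
- meter: Dark hand meter with a dial, 105 x 55 x 28 mm, lying behind the work: leave alone.
- pliers: Red-handled pliers, 62 x 171 x 14 mm: leave alone.
- screwdriver: Screwdriver with an orange handle, 26 x 168 x 30 mm: leave alone.
- hex_key: Black hex key, 44 x 114 x 8 mm: leave alone.
Things that resemble listed ones, but are neither listed nor needed, are in the scene too. There is more than one size of the part that bears board_centre; the job needs the smallest.

How it is judged:
By the outcome, as a careful person would: the job done as asked, in the order asked, and still so for the second after the job is handed in, with the robot touching nothing.
It also fails if it takes over 61 s, if anything falls off the work surface, if the arm or the gripper's body presses on something with over 40 N, if the wrist force passes 120 N, or if a joint passes its speed limit or range.

## Working session

There is one attempt and no reset: what is moved stays moved. The work goes in short steps, Python scripts to look and compute and a shell command to move; the robot and the scene stay as the last step left them, time stands still between calls to the robot, and variables do not carry over. Pictures are saved under pics/ and viewed, and the job is handed in when it is done.

```bash
mkdir -p pics
python3 - <<'E'
from plant import r,cams
import cv2
s=r.read_state();print(s)
for n in ["scene","side","wrist"]:
    im=cams.snapshot(n);cv2.imwrite(f"pics/{n}0.png",im[:,:,::-1])
    c=cams.get_calibration(n);print(n,c)
E
```

```text
{'time_s': 0.0, 'q': array([-1.25196450e+00,  2.38773675e-01, -1.42157474e-02,  1.31919579e+00,
        1.05447128e-05,  1.57076999e+00]), 'joint_vel': array([ 0.00078562,  0.00172159, -0.0011066 , -0.00078455,  0.00122562,
        0.00032586]), 'joint_efforts': array([-3.02466477e-03, -5.38785481e+01,  3.46444094e+01,  1.82351464e-02,
        7.14951716e-05,  3.70856839e-06]), 'eef_pos': array([ 0.16445189, -0.49818824,  0.24769632]), 'tcp_rot': array([-4.11149983e-04,  8.10395534e-01, -5.85882749e-01, -5.59674220e-04]), 'contact_force': array([0.30765814, 0.15402547, 0.12923901]), 'wrist_torque': array([-0.02018981,  0.01835407, -0.02751274]), 'finger_gap': 1.0014953313036128}
scene {'camera_matrix': array([[383.7143327 ,   0.        , 272.56514875],
       [  0.        , 383.7143327 , 211.15557577],
       [  0.        ,   0.        ,   1.        ]]), 'rvec': array([ 1.62058089,  2.31403866, -0.56115094]), 'tvec': array([ 0.25215672, -0.41739913,  1.14541962])}
side {'camera_matrix': array([[512.67522345,   0.        , 282.61479373],
       [  0.        , 512.67522345, 219.32338122],
       [  0.        ,   0.        ,   1.        ]]), 'rvec': array([ 1.76243666,  2.07232803, -0.5937622 ]), 'tvec': array([ 0.15087773, -0.4030976 ,  1.31795464])}
wrist {'camera_matrix': array([[344.35873307,   0.        , 279.10468066],
       [  0.        , 344.35873307, 208.16796592],
       [  0.        ,   0.        ,   1.        ]]), 'rvec': array([-2.32576256,  1.6825003 ,  0.27200649]), 'tvec': array([-0.52410965, -0.0412328 ,  0.38028114])}
```

View pics/scene0.png

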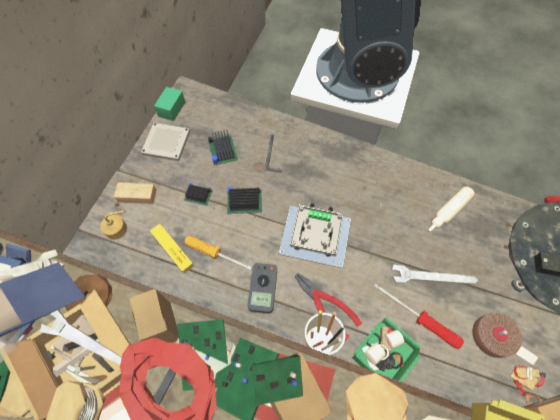

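View pics/side0.png

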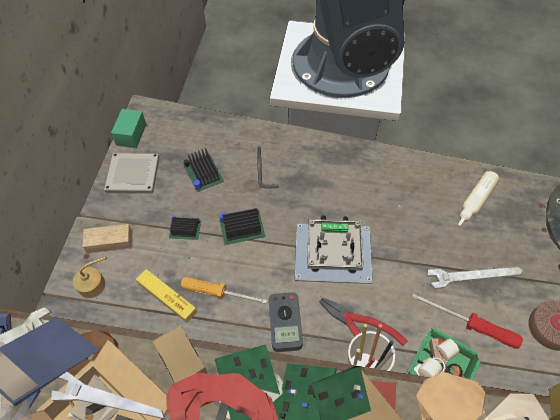

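View pics/wrist0.png

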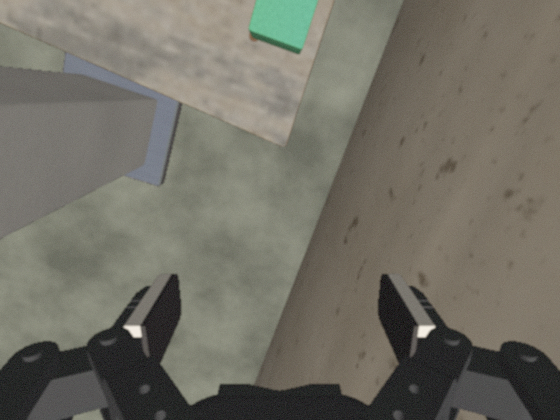

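```bash
cat > h.py <<'E'
import numpy as np, cv2
from plant import r,cams
class Cam:
    def __init__(s,n,c=None):
        c=c or cams.get_calibration(n); s.K=np.array(c["camera_matrix"]); s.R=cv2.Rodrigues(np.array(c["rvec"]))[0]; s.t=np.array(c["tvec"]).ravel(); s.C=-s.R.T@s.t
    def ray(s,uv):
        d=s.R.T@np.linalg.solve(s.K,[uv[0],uv[1],1.]); return d/np.linalg.norm(d)
    def plane(s,uv,z):
        d=s.ray(uv); return s.C+d*(z-s.C[2])/d[2]
    def proj(s,P):
        p=s.K@(s.R@np.array(P,float)+s.t); return p[:2]/p[2]
def tri(obs):  # [(cam,uv)]
    A=np.zeros((3,3));b=np.zeros(3)
    for c,uv in obs:
        M=np.eye(3)-np.outer(c.ray(uv),c.ray(uv)); A+=M;b+=M@c.C
    P=np.linalg.solve(A,b); return P,[np.round(c.proj(P)-uv,1) for c,uv in obs]
E
python3 - <<'E'
from h import *
sc=cv2.imread("pics/scene0.png");sd=cv2.imread("pics/side0.png")
A=cv2.resize(sc[120:220,170:275],None,fx=5,fy=5,interpolation=cv2.INTER_CUBIC);B=cv2.resize(sd[140:250,160:275],None,fx=5,fy=5,interpolation=cv2.INTER_CUBIC)
cv2.imwrite("pics/cA.png",A);cv2.imwrite("pics/cB.png",B)
C=cv2.resize(sc[200:270,275:355],None,fx=7,fy=7,interpolation=cv2.INTER_CUBIC);D=cv2.resize(sd[205:290,285:380],None,fx=6,fy=6,interpolation=cv2.INTER_CUBIC)
cv2.imwrite("pics/cC.png",C);cv2.imwrite("pics/cD.png",D)
S=Cam("scene");T=Cam("side")
print(S.C,T.C,S.proj([0,0,0]),T.proj([0,0,0]))
for im,c,n in((sc,S,'scene'),(sd,T,'side')):
  hsv=cv2.cvtColor(im,cv2.COLOR_BGR2HSV)
  m=cv2.inRange(hsv,(60,60,20),(95,255,120))|cv2.inRange(im,(0,0,0),(45,45,45))
  m=cv2.morphologyEx(m,cv2.MORPH_CLOSE,np.ones((3,3)))
  for k in cv2.findContours(m,cv2.RETR_EXTERNAL,cv2.CHAIN_APPROX_SIMPLE)[0]:
    if cv2.contourArea(k)>150:
      q=cv2.minAreaRect(k); 
      if 160<q[0][0]<280 and 120<q[0][1]<250:
        P=[c.plane(p,.012) for p in cv2.boxPoints(q)]
        print(n,np.round(q[0]),np.round([np.linalg.norm(P[0]-P[1]),np.linalg.norm(P[1]-P[2])],3),np.round(c.plane(q[0],.012),3))
E
```

```text
[0.92120778 0.07565181 0.83393295] [1.04946959 0.01939957 0.90581092] [357.03737575  71.3273188 ] [341.30518549  62.52120633]
side [185. 228.] [0.047 0.062] [ 0.553 -0.265  0.012]
side [242. 226.] [0.085 0.068] [ 0.53  -0.151  0.012]
side [203. 172.] [0.064 0.091] [ 0.407 -0.263  0.012]
```

View pics/cA.png

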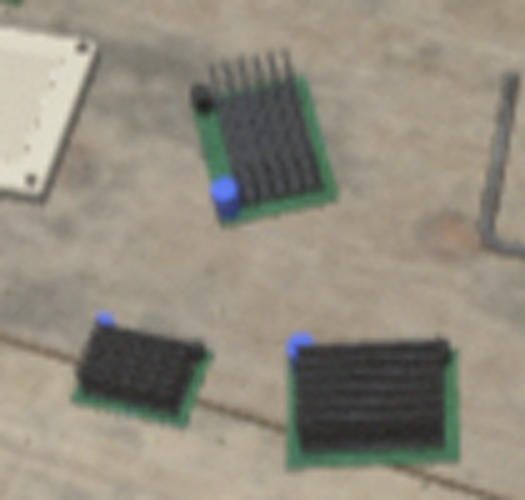

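View pics/cB.png

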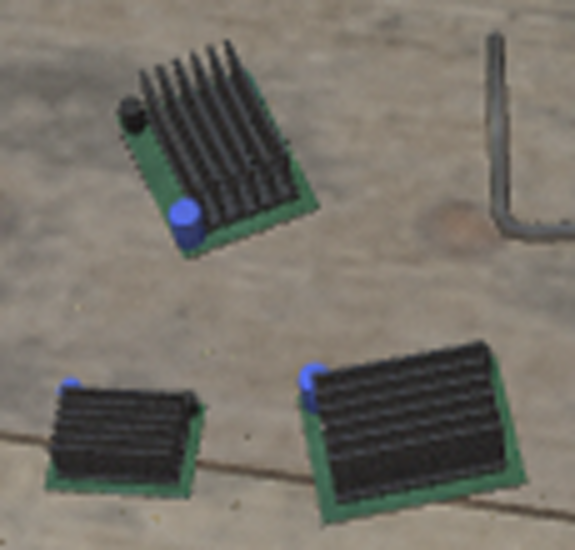

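View pics/cC.png

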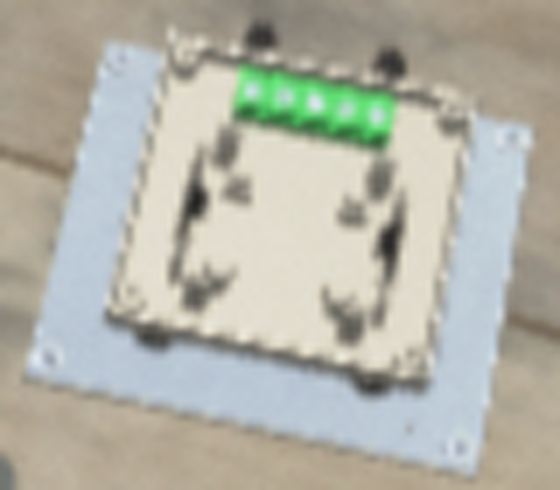

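View pics/cD.png

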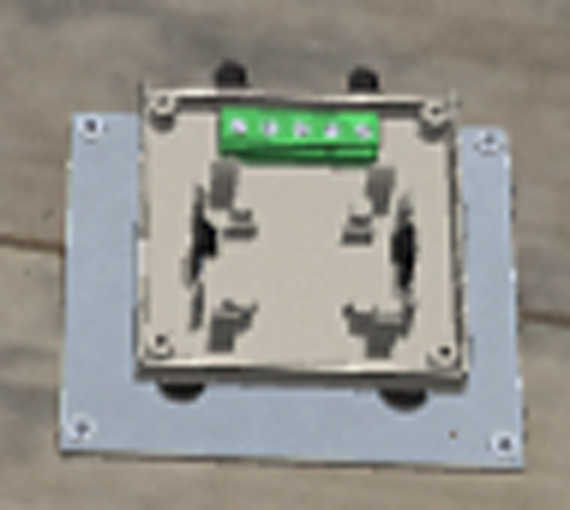

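The three candidate boards are at scene pixels (222,148), (198,194) and (244,199), or (203,172), (185,228) and (242,226) in the side view. The board at scene (198,194) measures about 47x62 mm, against 64x91 and 68x85 for the others, so it is the 45x60 one. The enlarged crops confirm it is the smallest. Its capacitors (blue and black) are towards the robot, and the housing's green terminal block also faces the robot.

```bash
cat >> h.py <<'E'
from scipy.spatial.transform import Rotation as Ro
def pose():
    s=r.read_state(); q=s["tcp_rot"]; return s["eef_pos"],Ro.from_quat([q[1],q[2],q[3],q[0]]).as_matrix(),s
def plan(target,yaw=None):
    p,R,s=pose(); d=R.T@(np.array(target)-p)*100
    print("t",round(s["time_s"],2),"tcp",np.round(p,4),"yaw",round(np.degrees(np.arctan2(R[1,0],R[0,0])),2),"zax",np.round(R[:,2],4),"F",np.round(s["contact_force"],2),"gap",round(s["finger_gap"],3))
    print("dp cm (old axes)",np.round(d,3))
    if yaw is not None:
        y=np.radians(yaw); Rt=np.array([[np.cos(y),np.sin(y),0],[np.sin(y),-np.cos(y),0],[0,0,-1]])
        print("angular total",np.round(Ro.from_matrix(R.T@Rt).as_rotvec(),4),"dp after turn",np.round(Rt.T@(np.array(target)-p)*100,3))
E
python3 - <<'E'
from h import *
p,R,s=pose(); W=Cam("wrist")
print("cam in tool",R.T@(W.C-p),"cam axis in tool",R.T@W.R.T@[0,0,1],"cam x in tool",R.T@W.R.T@[1,0,0])
S=Cam("scene");T=Cam("side")
# corners near edge of board (lower) in crops
a=lambda x,y:(170+x/5,120+y/5)
b=lambda x,y:(160+x/5,140+y/5)
for n,u,v in(("+x -y",a(73,402),b(46,490)),("+x +y",a(187,423),b(189,497)),("+y -x",a(212,352),b(204,405)),("sink top near +y",a(200,345),b(192,400)),("blue",a(105,320),b(70,385))):
    print(n,tri([(S,u),(T,v)]),S.plane(u,.0018),T.plane(v,.0018))
c=lambda x,y:(275+x/7,200+y/7)
d=lambda x,y:(285+x/6,205+y/6)
for n,u,v in(("hookL",c(200,200),d(205,240)),("hookR",c(390,240),d(403,250)),("term",c(315,100),d(298,130)),("shell corner near-",c(110,315),d(137,372)),("shell corner near+",c(425,385),d(465,380)),("far-",c(172,40),d(142,92)),("far+",c(468,105),d(455,105))):
    print(n,tri([(S,u),(T,v)]))
plan([.47,-.25,.22],0)
E
```

```text
cam in tool [-0.00044003 -0.08004721 -0.12582041] cam axis in tool [2.50946425e-04 3.14167453e-01 9.49367552e-01] cam x in tool [ 9.99999719e-01  5.91625686e-04 -4.60112513e-04]
+x -y (array([ 0.56262375, -0.30080034, -0.02141108]), [array([0. , 0.1]), array([-0.1, -0.1])]) [ 0.57218041 -0.29077471  0.0018    ] [ 0.57499746 -0.29260533  0.0018    ]
+x +y (array([ 0.54924682, -0.2451119 , -0.03362621]), [array([0.2, 0.3]), array([-0.3, -0.4])]) [ 0.56372611 -0.23276754  0.0018    ] [ 0.56886729 -0.23442073  0.0018    ]
+y -x (array([ 0.51329811, -0.24507794, -0.01830166]), [array([0. , 0.1]), array([-0.1, -0.1])]) [ 0.5227158  -0.23771992  0.0018    ] [ 0.52517814 -0.23912911  0.0018    ]
sink top near +y (array([ 0.51672692, -0.24838723, -0.00869822]), [array([0.1, 0.3]), array([-0.2, -0.3])]) [ 0.52105437 -0.24505938  0.0018    ] [ 0.52360028 -0.24464483  0.0018    ]
blue (array([ 0.52204401, -0.29821071, -0.00247203]), [array([0., 0.]), array([-0., -0.])]) [ 0.52402617 -0.296359    0.0018    ] [ 0.52458516 -0.29666262  0.0018    ]
hookL (array([0.55332088, 0.01060532, 0.02104726]),
[... 175 characters left out ...]
.0143597 ]), [array([0.1, 0.1]), array([-0.1, -0.1])])
shell corner near- (array([ 0.59515956, -0.00572327,  0.00241769]), [array([0., 0.]), array([-0., -0.])])
shell corner near+ (array([0.59161517, 0.09860586, 0.02299703]), [array([-0., -0.]), array([0., 0.])])
far- (array([ 0.49635717, -0.01768412,  0.01513954]), [array([-0.1, -0.1]), array([0.1, 0.2])])
far+ (array([0.50093896, 0.08513203, 0.0421668 ]), [array([0.1, 0.2]), array([-0.2, -0.2])])
t 0.15 tcp [ 0.1644 -0.4983  0.2478] yaw -71.74 zax [-4.0e-04  1.1e-03 -1.0e+00] F [-0.13  0.04 -0.05] gap 0.996
dp cm (old axes) [-13.998 -36.8     2.795]
angular total [-7.0000e-04  1.0000e-03 -1.2521e+00] dp after turn [ 30.559 -24.828   2.781]
```

Run:
```python
from h import *
plan([.548,-.266,.2],7)
```

```text
t 0.15 tcp [ 0.1644 -0.4983  0.2478] yaw -71.74 zax [-4.0e-04  1.1e-03 -1.0e+00] F [-0.13  0.04 -0.05] gap 0.996
dp cm (old axes) [-10.032 -43.706   4.79 ]
angular total [-7.0000e-04  1.0000e-03 -1.3742e+00] dp after turn [ 40.904 -18.38    4.781]
```

```bash
python3 -m jog '{"jaw":[0,0,0,0,0,0,0,0,0,0,0,0,0,0,0,0,0,0,0],"dp":[[-1,-4.37,0.48],[-1,-4.37,0.48],[-1,-4.37,0.48],[-1,-4.37,0.48],[-1,-4.37,0.48],[-1,-4.37,0.48],[-1,-4.37,0.48],[-1,-4.37,0.48],[-1,-4.37,0.48],[-1,-4.37,0.48],[0,0,0],[0,0,0],[0,0,0],[0,0,0],[0,0,0],[0,0,0],[0,0,0],[0,0,0],[0,0,0]],"angular":[[0,0,0],[0,0,0],[0,0,0],[0,0,0],[0,0,0],[0,0,0],[0,0,0],[0,0,0],[0,0,0],[0,0,0],[0,0,-0.172],[0,0,-0.172],[0,0,-0.172],[0,0,-0.172],[0,0,-0.172],[0,0,-0.172],[0,0,-0.172],[0,0,-0.17],[0,0,0]]}'
python3 - <<'E'
from h import *
plan([.548,-.266,.2],7)
im=cams.snapshot("wrist");cv2.imwrite("pics/w1.png",im[:,:,::-1])
E
```

```text
time_s: 2.52
eef_pos: [0.548, -0.2665, 0.2]
tcp_rot: [-0.0, 0.998, 0.06, -0.0]
contact_force: [0.1, 0.1, -0.5]
finger_gap: 1.0
t 2.52 tcp [ 0.548  -0.2665  0.2   ] yaw 6.92 zax [-6.e-04  4.e-04 -1.e+00] F [ 0.05  0.14 -0.52] gap 1.0
dp cm (old axes) [ 0.003 -0.05  -0.   ]
angular total [-0.0004  0.0005 -0.0013] dp after turn [ 0.003 -0.05  -0.   ]
```

View pics/w1.png

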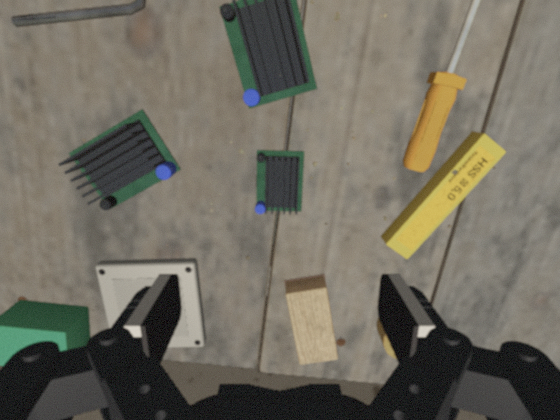

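The wrist view shows the small board at (279,182), with its capacitors (black and blue) on the left at about x=262, which is board -x. Next I measure its corners.

Run:
```python
from h import *
im=cv2.imread("pics/w1.png");W=Cam("wrist");hsv=cv2.cvtColor(im,cv2.COLOR_BGR2HSV)
m=cv2.inRange(hsv,(55,70,20),(140,255,255))|cv2.inRange(im,(0,0,0),(50,50,50))
x0,y0,x1,y1=245,140,315,225
mm=np.zeros_like(m);mm[y0:y1,x0:x1]=m[y0:y1,x0:x1]
mm=cv2.morphologyEx(mm,cv2.MORPH_CLOSE,np.ones((3,3)))
k=max(cv2.findContours(mm,cv2.RETR_EXTERNAL,cv2.CHAIN_APPROX_NONE)[0],key=cv2.contourArea)
b=cv2.boxPoints(cv2.minAreaRect(k));print(b)
P=np.array([W.plane(p,.0018) for p in b]);print(P.round(4),np.linalg.norm(P-np.roll(P,-1,0),axis=1).round(4),P.mean(0))
c=cv2.resize(im[y0:y1,x0:x1],None,fx=7,fy=7,interpolation=cv2.INTER_CUBIC);cv2.imwrite("pics/w1c.png",c)
```

```text
[[254.71231 212.90468]
 [257.34317 149.7643 ]
 [302.59793 151.64992]
 [299.96707 214.7903 ]]
[[ 0.5267 -0.3006  0.0018]
 [ 0.5232 -0.2378  0.0018]
 [ 0.5656 -0.2346  0.0018]
 [ 0.5717 -0.2972  0.0018]] [0.0628 0.0425 0.0629 0.0451] [ 0.5468137  -0.26754436  0.0018    ]
```

View pics/w1c.png

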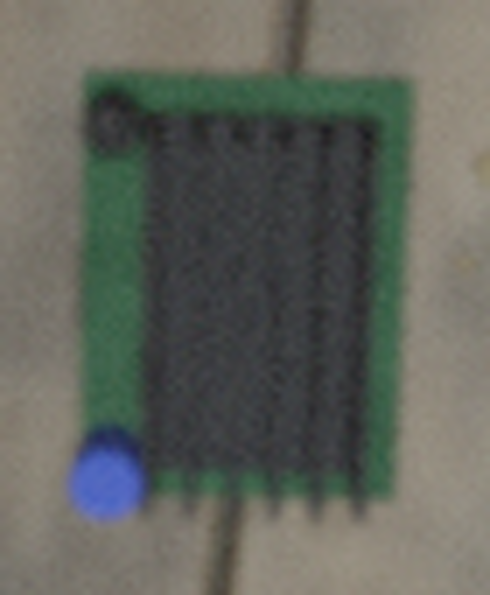

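Run:
```python
from h import *
W=Cam("wrist")
b=[(245+x/7-.5,140+y/7-.5) for x,y in((85,73),(411,78),(393,496),(80,489))]
P=np.array([W.plane(p,.0018) for p in b]);print(P.round(4),np.linalg.norm(P-np.roll(P,-1,0),axis=1).round(4),P.mean(0))
for i,j,n in((0,1,'x'),(3,2,'x'),(3,0,'y'),(2,1,'y')):
    d=P[j]-P[i];print(n,np.degrees(np.arctan2(d[1],d[0]))-(90 if n=='y' else 0))
# sink top edges at z=.026, end near +y : x 140..378 at y=115
a=[W.plane((245+x/7-.5,140+y/7-.5),.026) for x,y in((143,115),(378,118))];print(a,np.linalg.norm(a[0]-a[1]),(a[0]+a[1])/2)
```

```text
[[ 0.5226 -0.2381  0.0018]
 [ 0.5661 -0.2336  0.0018]
 [ 0.5718 -0.2925  0.0018]
 [ 0.5276 -0.2967  0.0018]] [0.0437 0.0592 0.0444 0.0589] [ 0.5469838  -0.26521209  0.0018    ]
x 5.867857144461328
x 5.399013644623657
y 4.875818040098295
y 5.52792271109702
[array([ 0.53138968, -0.23853652,  0.026     ]), array([ 0.56055803, -0.23546488,  0.026     ])] 0.029329631215110216 [ 0.54597386 -0.2370007   0.026     ]
```

Run:
```python
from h import *
plan([.549,-.265,.022],5.4)
```

```text
t 2.58 tcp [ 0.5481 -0.2665  0.2   ] yaw 6.78 zax [-6.e-04  3.e-04 -1.e+00] F [ 0.01 -0.16 -0.36] gap 1.001
dp cm (old axes) [ 0.121 -0.131 17.8  ]
angular total [-0.0004  0.0005  0.024 ] dp after turn [ 0.109 -0.141 17.8  ]
```

```bash
python3 -m jog '{"jaw":[0,0,0,0,0,0,0],"dp":[[0.12,-0.13,0],[0,0,3],[0,0,4],[0,0,4],[0,0,3],[0,0,2],[0,0,0]],"angular":[[0,0,0.024],[0,0,0],[0,0,0],[0,0,0],[0,0,0],[0,0,0],[0,0,0]]}'
python3 - <<'E'
from h import *
plan([.549,-.265,.022],5.4)
im=cams.snapshot("side");cv2.imwrite("pics/s2.png",im[120:320,80:340,::-1].repeat(3,0).repeat(3,1))
E
```

```text
time_s: 3.45
eef_pos: [0.5482, -0.2645, 0.0388]
tcp_rot: [-0.001, 0.999, 0.048, -0.001]
contact_force: [0.1, -0.2, 0.0]
finger_gap: 1.0
t 3.45 tcp [ 0.5482 -0.2645  0.0388] yaw 5.48 zax [-0.0028  0.0015 -1.    ] F [ 0.12 -0.2   0.04] gap 1.0
dp cm (old axes) [0.077 0.055 1.682]
angular total [-0.0017  0.0027  0.0014] dp after turn [0.073 0.052 1.682]
```

View pics/s2.png

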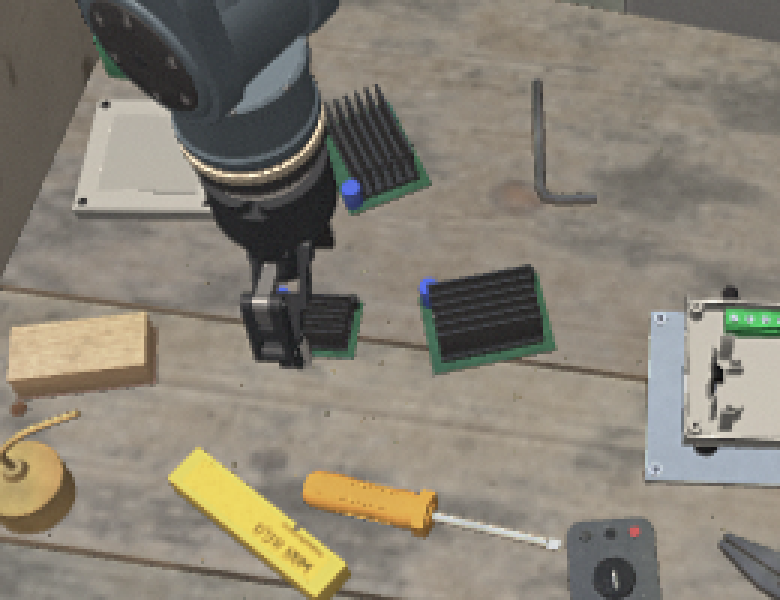

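Run:
```python
from h import *
T=Cam("side");p,R,s=pose()
for d in([.0425,0,.004],[.057,0,.004],[.0425,.011,.004],[.0425,-.011,.004]):print((T.proj(p+R@np.array(d))-[80,120])*3)
```

```text
[297.97624865 356.02280638]
[294.12636156 375.48875113]
[281.24904058 355.07882007]
[314.7167962  356.96754549]
```

```bash
python3 -m jog '{"jaw":[0,0,0,255,255,255,255,255,255,255],"dp":[[0.07,0.05,1.0],[0,0,0.65],[0,0,0],[0,0,0],[0,0,0],[0,0,0],[0,0,0],[0,0,0],[0,0,0],[0,0,0]],"angular":[[0,0,0],[0,0,0],[0,0,0],[0,0,0],[0,0,0],[0,0,0],[0,0,0],[0,0,0],[0,0,0],[0,0,0]]}'
python3 - <<'E'
from h import *
plan([.549,-.265,.022],5.4)
E
```

```text
time_s: 4.75
eef_pos: [0.5502, -0.2657, 0.0242]
tcp_rot: [0.0, 0.999, 0.049, 0.0]
contact_force: [0.4, 0.6, 4.9]
finger_gap: 0.336
t 4.75 tcp [ 0.5502 -0.2657  0.0242] yaw 5.62 zax [ 7.e-04 -3.e-04 -1.e+00] F [0.43 0.57 4.94] gap 0.336
dp cm (old axes) [-0.118 -0.082  0.224]
angular total [ 0.0004 -0.0007  0.0038] dp after turn [-0.118 -0.082  0.224]
```

```bash
python3 -m jog '{"jaw":[255,255,255,255,255],"dp":[[0,0,-1],[0,0,-4],[0,0,-6],[0,0,-3],[0,0,0]],"angular":[[0,0,0],[0,0,0],[0,0,0],[0,0,0],[0,0,0]]}'
python3 - <<'E'
from h import *
plan([.549,-.265,.162],5.4)
im=cams.snapshot("side");cv2.imwrite("pics/s3.png",cv2.resize(im[60:260,100:330,::-1],None,fx=3,fy=3,interpolation=cv2.INTER_CUBIC))
im=cams.snapshot("wrist");cv2.imwrite("pics/w3.png",im[:,:,::-1])
E
```

```text
time_s: 5.38
eef_pos: [0.5512, -0.2661, 0.1668]
tcp_rot: [0.001, 0.999, 0.049, 0.002]
contact_force: [0.3, -0.7, -0.6]
finger_gap: 0.338
t 5.38 tcp [ 0.5512 -0.2661  0.1668] yaw 5.62 zax [ 0.0044 -0.002  -1.    ] F [ 0.33 -0.73 -0.58] gap 0.338
dp cm (old axes) [-0.205 -0.135  0.478]
angular total [ 0.0024 -0.0042  0.0038] dp after turn [-0.204 -0.133  0.48 ]
```

View pics/s3.png

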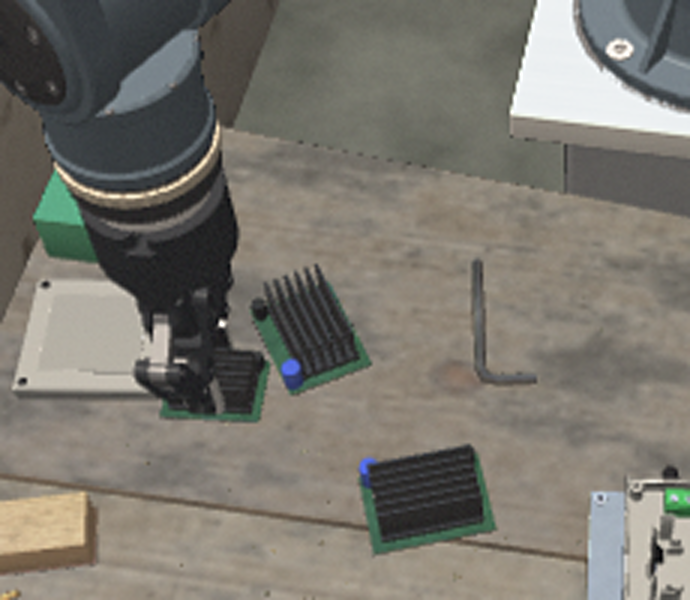

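View pics/w3.png

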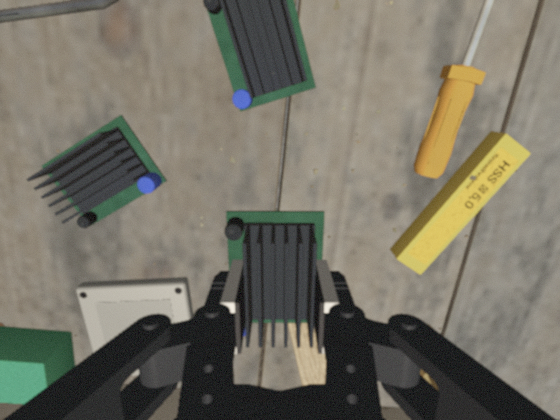

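```bash
cat > held.py <<'E'
from h import *
def tool_plane(W,R,p,uv,z):
    C=R.T@(W.C-p);d=R.T@W.ray(uv);return C+d*(z-C[2])/d[2]
E
python3 - <<'E'
from held import *
s=None
im=cv2.imread("pics/w3.png")
W=Cam("wrist");p,R,_=pose()
c=cv2.resize(im[195:345,215:335],None,fx=5,fy=5,interpolation=cv2.INTER_CUBIC)
c=cv2.convertScaleAbs(c,alpha=1.6,beta=20);cv2.imwrite("pics/w3c.png",c)
E
```

```text
(no output)
```

View pics/w3c.png

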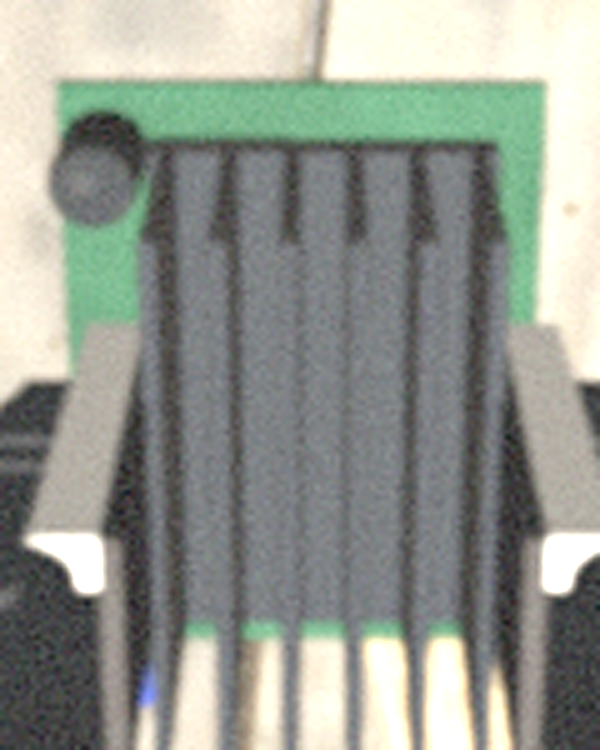

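Run:
```python
from held import *
W=Cam("wrist");p,R,_=pose()
f=lambda x,y:(215+x/5-.4,195+y/5-.4)
for z in(.016,.018,.02,.0224,.024):
    a,b,e,g=[tool_plane(W,R,p,f(*q),z) for q in((58,82),(545,82),(320,636),(97,180))]
    print(z,(a*1000).round(1),(b*1000).round(1),"w",round((b-a)[0]*1000,1),"len",round((e[1]-(a+b)[1]/2)*1000,1),"midx",round((a+b)[0]*500,2),"midy",round(((a+b)[1]/2+e[1])*500,2))
for z in (-.004,.0):
    print([ (tool_plane(W,R,p,f(*q),z)*1000).round(1) for q in((142,240),(503,240))])
```

```text
0.016 [-23.8 -32.7  16. ] [ 18.6 -32.7  16. ] w 42.4 len 57.0 midx -2.62 midy -4.19
0.018 [-24.1 -32.   18. ] [ 18.8 -32.   18. ] w 43.0 len 57.8 midx -2.65 midy -3.11
0.02 [-24.5 -31.3  20. ] [ 19.1 -31.3  20. ] w 43.6 len 58.6 midx -2.67 midy -2.02
0.0224 [-24.8 -30.5  22.4] [ 19.4 -30.5  22.4] w 44.3 len 59.6 midx -2.7 midy -0.72
0.024 [-25.1 -30.   24. ] [ 19.7 -30.   24. ] w 44.8 len 60.2 midx -2.73 midy 0.14
[array([-14.7, -26.6,  -4. ]), array([ 13.1, -26.6,  -4. ])]
[array([-15.2, -24.9,   0. ]), array([ 13.6, -24.8,   0. ])]
```

Run:
```python
from h import *
plan([.547,-.02,.2],5.6)
```

```text
t 5.47 tcp [ 0.5496 -0.2654  0.1634] yaw 5.61 zax [-5.e-04  3.e-04 -1.e+00] F [ 0.17  1.3  -1.21] gap 0.336
dp cm (old axes) [  2.137 -24.451  -3.651]
angular total [-0.0003  0.0004  0.0002] dp after turn [  2.133 -24.45   -3.658]
```

```bash
python3 -m jog '{"jaw":[255,255,255,255,255,255,255,255,255,255],"dp":[[0.2,-2.0,-0.5],[0.3,-3,-0.5],[0.3,-3.2,-0.5],[0.3,-3.5,-0.5],[0.3,-3.5,-0.5],[0.3,-3.5,-0.5],[0.2,-3,-0.5],[0.2,-2.0,-0.2],[0,-0.7,0],[0,0,0]],"angular":[[0,0,0],[0,0,0],[0,0,0],[0,0,0],[0,0,0],[0,0,0],[0,0,0],[0,0,0],[0,0,0],[0,0,0]]}'
python3 - <<'E'
from h import *
im=cams.snapshot("side")
plan([.547,-.02,.2],5.6)
im=cams.snapshot("wrist");cv2.imwrite("pics/w4.png",im[:,:,::-1])
import json
c=cams.get_calibration("wrist");p,R,s=pose();np.savez("w4.npz",p=p,R=R,**c)
plan([.547,-.02,.2],5.6)
E
```

```text
time_s: 6.72
eef_pos: [0.5468, -0.0206, 0.2004]
tcp_rot: [0.0, 0.999, 0.049, -0.0]
contact_force: [0.2, 0.5, -1.6]
finger_gap: 0.331
t 6.78 tcp [ 0.5468 -0.0211  0.2004] yaw 5.61 zax [-6.e-04 -1.e-04 -1.e+00] F [-0.49  0.   -0.16] gap 0.335
dp cm (old axes) [ 0.026 -0.105  0.044]
angular total [0.0001 0.0006 0.0001] dp after turn [ 0.026 -0.105  0.044]
t 6.83 tcp [ 0.5469 -0.0213  0.2005] yaw 5.58 zax [-5.e-04 -2.e-04 -1.e+00] F [ 0.4   0.42 -1.16] gap 0.337
dp cm (old axes) [ 0.024 -0.131  0.049]
angular total [ 0.0001  0.0006 -0.0004] dp after turn [ 0.024 -0.131  0.049]
```

View pics/w4.png

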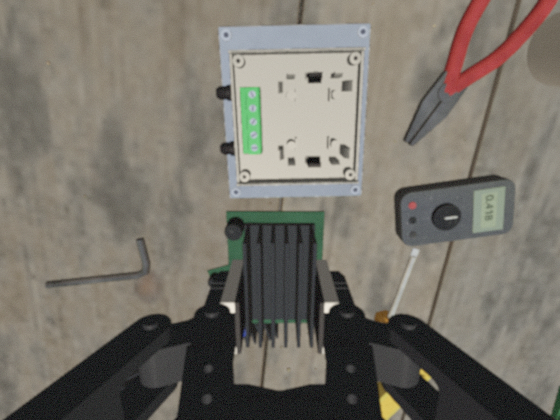

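Run:
```python
import cv2
im=cv2.imread("pics/w4.png");c=cv2.resize(im[35:200,215:375],None,fx=4.8,fy=4.8/1.32*1.0*1.0*1,interpolation=cv2.INTER_CUBIC) if 0 else cv2.resize(im[60:180,215:375],None,fx=5,fy=5,interpolation=cv2.INTER_CUBIC)
c=cv2.convertScaleAbs(c,alpha=1.2);cv2.imwrite("pics/w4c.png",c)
```

```text
(no output)
```

View pics/w4c.png

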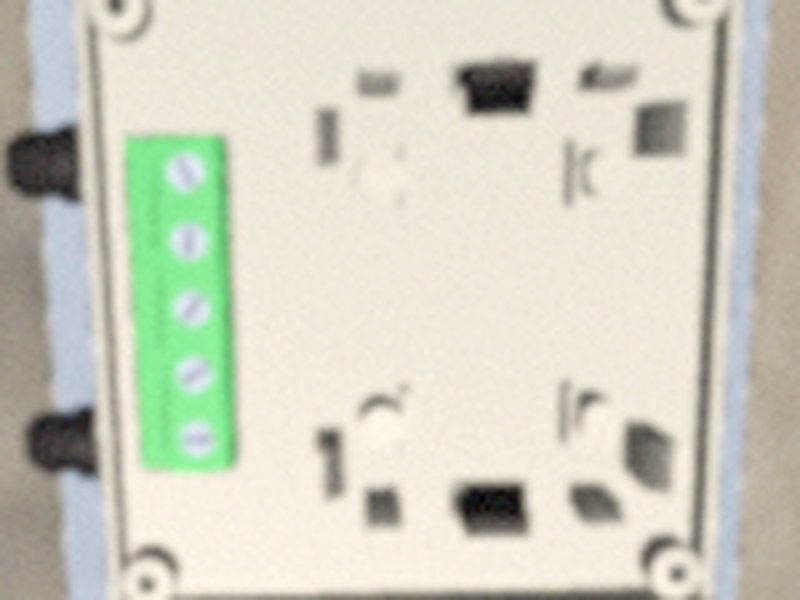

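```bash
cat > w4m.py <<'E'
from held import *
d=np.load("w4.npz");W=Cam("wrist",{k:d[k] for k in("camera_matrix","rvec","tvec")});p,R=d["p"],d["R"]
f=lambda x,y:(215+x/5-.4,60+y/5-.4)
def w(x,y,z):return W.plane(f(x,y),z)*1000
A=w(502,112,52.8e-3);B=w(494,485,52.8e-3)
print("noses",A.round(1),B.round(1),"sep",np.linalg.norm(A-B),"mid",(A+B)/2,"yaw",np.degrees(np.arctan2(*(A-B)[[1,0]]))-90)
S=[w(x,y,.05) for x,y in((385,177),(607,176),(380,422),(607,416))];print("standoffs",np.round(S,1),np.mean(S,0).round(1))
for i,j in((0,1),(2,3)): v=S[j]-S[i];print(np.degrees(np.arctan2(v[1],v[0])),np.linalg.norm(v))
for z in(.03,.035,.04,.045):
  sc=[w(x,y,z) for x,y in((115,2),(702,-2),(148,584),(678,572))]
  print(z,np.round(sc,1).tolist(),np.mean(sc,0).round(1),[np.degrees(np.arctan2(*(sc[j]-sc[i])[[1,0]])).round(2) for i,j in((0,1),(2,3),(2,0),(3,1))],[np.linalg.norm(sc[j]-sc[i]).round(1) for i,j in((0,1),(2,3),(2,0),(3,1))])
t=[w(185,172,.04),w(196,440,.04)];print("term",np.round(t,1),np.degrees(np.arctan2(*(t[0]-t[1])[[1,0]]))-90,np.mean(t,0))
t=[w(125,137,.04),w(226,137,.04),w(142,469,.04),w(234,465,.04)];print(np.round(t,1))
print("cam",W.C)
E
python3 w4m.py
```

```text
noses [564.   70.3  52.8] [569.9  14.7  52.8] sep 55.863422323605334 mid [566.97043758  42.47790069  52.8       ] yaw 6.112001672931896
standoffs [[547.7  59.4  50. ]
 [581.4  62.8  50. ]
 [550.9  22.5  50. ]
 [586.7  26.9  50. ]] [566.7  42.9  50. ]
5.786918060922292 33.83271540558798
7.049594536109995 36.101865030476155
0.03 [[502.9, 81.5, 30.0], [595.5, 91.1, 30.0], [514.2, -12.2, 30.0], [606.7, -1.1, 30.0]] [554.8  39.8  30. ] [np.float64(5.9), np.float64(6.88), np.float64(96.89), np.float64(96.91)] [np.float64(93.1), np.float64(93.1), np.float64(94.4), np.float64(92.8)]
0.035 [[503.5, 81.1, 35.0], [594.5, 90.5, 35.0], [514.6, -11.0, 35.0], [605.5, -0.1, 35.0]] [554.5  40.1  35. ] [np.float64(5.9), np.float64(6.88), np.float64(96.89), np.float64(96.91)] [np.float64(91.5), np.float64(91.5), np.float64(92.8), np.float64(91.3)]
0.04 [[504.1, 80.8, 40.0], [593.6, 90.0, 40.0], [515.0, -9.8, 40.0], [604.4, 0.9, 40.0]] [554.3  40.5  40. ] [np.float64(5.9), np.float64(6.88), np.float64(96.89), np.float64(96.91)] [np.float64(90.0), np.float64(90.0), np.float64(91.2), np.float64(89.7)]
0.045 [[504.7, 80.4, 45.0], [592.6, 89.5, 45.0], [515.5, -8.6, 45.0], [603.2, 2.0, 45.0]] [554.   40.8  45. ] [np.float64(5.9), np.float64(6.88), np.float64(96.89), np.float64(96.91)] [np.float64(88.4), np.float64(88.4), np.float64(89.6), np.float64(88.1)]
term [[516.5  57.1  40. ]
 [521.4  15.3  40. ]] 6.57969476765787 [518.96078771  36.19236953  40.        ]
[[506.8  61.4  40. ]
 [522.6  62.9  40. ]
 [512.8   9.6  40. ]
 [528.   11.8  40. ]]
cam [0.5383491  0.05917961 0.32630061]
```

Run:
```python
from h import *
plan([.5767,-.0190,.1],6.5)
```

```text
t 6.83 tcp [ 0.5469 -0.0213  0.2005] yaw 5.58 zax [-5.e-04 -2.e-04 -1.e+00] F [ 0.4   0.42 -1.16] gap 0.337
dp cm (old axes) [ 2.995  0.057 10.047]
angular total [ 0.0001  0.0006 -0.0161] dp after turn [ 2.988  0.106 10.049]
```

```bash
python3 -m jog '{"jaw":[255,255,255,255,255,255,255],"dp":[[0.5,0,1.5],[0.7,0,2.5],[0.8,0,2.5],[0.5,0.05,2],[0.5,0,1.5],[0,0,0],[0,0,0]],"angular":[[0,0,-0.016],[0,0,0],[0,0,0],[0,0,0],[0,0,0],[0,0,0],[0,0,0]]}'
python3 - <<'E'
from h import *
plan([.5767,-.0190,.1],6.5)
c=cams.get_calibration("wrist");p,R,s=pose()
im=cams.snapshot("wrist");cv2.imwrite("pics/w5.png",im[:,:,::-1])
np.savez("w5.npz",p=p,R=R,**c)
plan([.5767,-.0190,.1],6.5)
E
```

```text
time_s: 7.7
eef_pos: [0.5771, -0.018, 0.1012]
tcp_rot: [-0.0, 0.998, 0.057, 0.0]
contact_force: [-0.4, -0.2, -1.4]
finger_gap: 0.335
t 7.7 tcp [ 0.5771 -0.018   0.1012] yaw 6.53 zax [ 4.e-04  0.e+00 -1.e+00] F [-0.37 -0.19 -1.43] gap 0.335
dp cm (old axes) [-0.048  0.096  0.12 ]
angular total [ 0.     -0.0004  0.0005] dp after turn [-0.047  0.096  0.12 ]
t 7.75 tcp [ 0.5772 -0.0179  0.1015] yaw 6.53 zax [ 1.e-03  1.e-04 -1.e+00] F [ 0.44 -0.46 -0.07] gap 0.336
dp cm (old axes) [-0.059  0.1    0.15 ]
angular total [ 0.     -0.001   0.0005] dp after turn [-0.059  0.1    0.15 ]
```

View pics/w5.png

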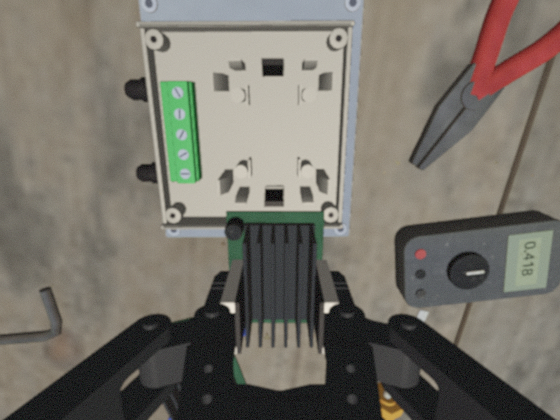

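Run:
```python
import cv2
im=cv2.imread("pics/w5.png");c=cv2.resize(im[50:218,205:360],None,fx=4.5,fy=4.5,interpolation=cv2.INTER_CUBIC)[:600] if 0 else cv2.resize(im[52:224,212:352],None,fx=5,fy=5,interpolation=cv2.INTER_CUBIC)
cv2.imwrite("pics/w5c1.png",cv2.resize(im[50:130,215:350],None,fx=5.9,fy=5.9,interpolation=cv2.INTER_CUBIC))
cv2.imwrite("pics/w5c2.png",cv2.resize(im[145:225,215:350],None,fx=5.9,fy=5.9,interpolation=cv2.INTER_CUBIC))
```

```text
(no output)
```

View pics/w5c1.png

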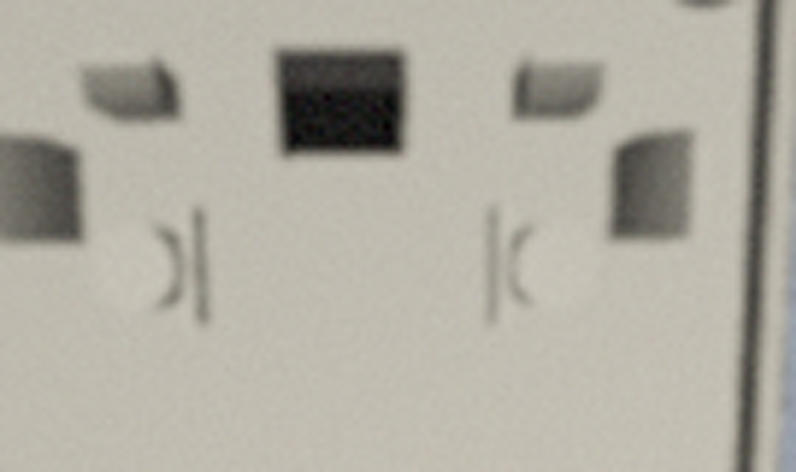

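View pics/w5c2.png

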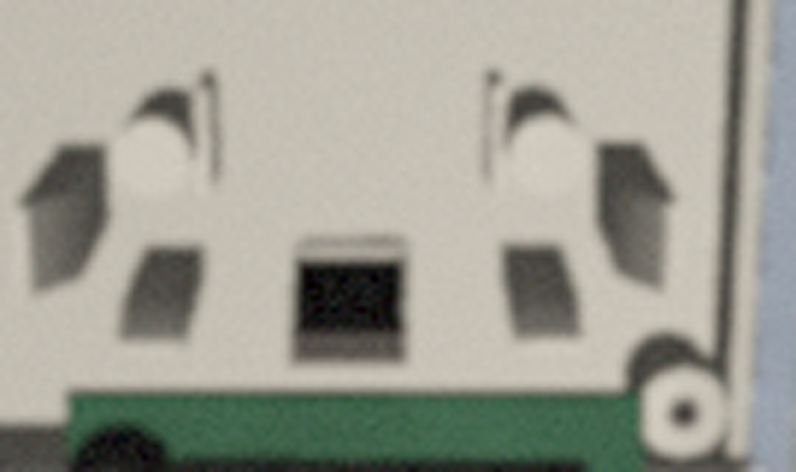

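```bash
cat > w5m.py <<'E'
from held import *
d=np.load("w5.npz");W=Cam("wrist",{k:d[k] for k in("camera_matrix","rvec","tvec")});p,R=d["p"],d["R"]
f1=lambda x,y:(215+x/5.9-.4,50+y/5.9-.4)
f2=lambda x,y:(215+x/5.9-.4,145+y/5.9-.4)
T=lambda uv,z:R.T@(W.plane(uv,z)-p)*1000   # tool frame mm
A=T(f1(343,153),.0528);B=T(f2(351,260),.0528);B2=T(f2(351,240),.0528)
for b in(B,B2):print("noses",A.round(2),b.round(2),"sep",np.linalg.norm(A-b),"mid",((A+b)/2).round(2),"ang",np.degrees(np.arctan2((A-b)[0],-(A-b)[1])))
for z in(.050,.0545,.0595):
  q=[T(f1(80,240),z),T(f1(612,238),z),T(f2(106,215),z),T(f2(598,215),z)];print(z,"xguides",np.round(q,1).tolist(),"w",(q[1]-q[0])[0].round(2),(q[3]-q[2])[0].round(2),"midx",(q[0]+q[1])[0]/2,(q[2]+q[3])[0]/2)
for z in(.050,.054):
  q=[T(f1(135,119),z),T(f1(555,117),z),T(f2(175,245),z),T(f2(530,245),z)];print(z,"yribs",np.round(q,1).tolist(),"len",q[2][1]-q[0][1],q[3][1]-q[1][1],"midy",np.mean(q,0)[1])
q=[T(f2(150,157),.05),T(f2(547,157),.05)];print("so",np.round(q,2),(q[0]+q[1])/2)
# held board at its plane
b=[f2(70,394),f2(640,392)]
for z in(.0224,.024):print("board +y edge tool",[(tool_plane(W,R,p,u,z)*1000).round(2) for u in b])
E
python3 w5m.py
```

```text
noses [ -3.77 -89.29  48.4 ] [ -3.42 -34.    48.4 ] sep 55.28784482500223 mid [ -3.59 -61.64  48.4 ] ang -0.3627297054149903
noses [ -3.77 -89.29  48.4 ] [ -3.41 -35.83  48.4 ] sep 53.460326944883555 mid [ -3.59 -62.56  48.4 ] ang -0.3854319483314471
0.05 xguides [[-25.5, -82.7, 51.2], [18.3, -82.9, 51.2], [-25.4, -37.4, 51.2], [18.7, -37.4, 51.2]] w 43.84 44.0 midx -3.6168139025111348 -3.3508443155884535
0.0545 xguides [[-24.9, -82.7, 46.7], [17.8, -82.8, 46.7], [-24.7, -38.5, 46.7], [18.2, -38.5, 46.7]] w 42.73 42.88 midx -3.543569226644884 -3.2843617247953976
0.0595 xguides [[-24.2, -82.6, 41.7], [17.3, -82.8, 41.7], [-24.0, -39.8, 41.7], [17.6, -39.7, 41.7]] w 41.49 41.64 midx -3.4621862534601764 -3.2104921794697834
0.05 yribs [[-20.6, -92.0, 51.2], [13.4, -92.1, 51.2], [-19.3, -34.6, 51.2], [12.6, -34.6, 51.2]] len 57.353412371094315 57.50530633754427 midy -63.35261794399968
0.054 yribs [[-20.2, -91.8, 47.2], [13.0, -91.9, 47.2], [-18.9, -35.7, 47.2], [12.3, -35.7, 47.2]] len 56.05726199146323 56.20572325157298 midy -63.75029144604794
so [[-21.23 -42.7   51.19]
 [ 13.96 -42.67  51.21]] [ -3.63433988 -42.68290737  51.20153504]
board +y edge tool [array([-24.73, -30.34,  22.4 ]), array([ 19.19, -30.48,  22.4 ])]
board +y edge tool [array([-24.99, -29.79,  24.  ]), array([ 19.41, -29.93,  24.  ])]
```

```bash
cat > tgt.py <<'E'
from h import *
import sys
d=np.load("w5.npz");z=float(sys.argv[1])
t=d["p"]+d["R"]@[-.0009,-.0615,0]; print("target",t.round(4)); t[2]=z
plan(t,6.75)
E
python3 tgt.py .1
```

```text
target [0.5692 0.043  0.1012]
t 7.75 tcp [ 0.5772 -0.0179  0.1015] yaw 6.53 zax [ 1.e-03  1.e-04 -1.e+00] F [ 0.44 -0.46 -0.07] gap 0.336
dp cm (old axes) [-0.101 -6.146  0.15 ]
angular total [ 0.     -0.001  -0.0039] dp after turn [-0.078 -6.146  0.15 ]
```

```bash
python3 -m jog '{"jaw":[255,255,255,255,255,255,255],"dp":[[0,-1.5,0],[-0.05,-2,0],[-0.05,-2,0],[0,-0.65,0],[0,0,0],[0,0,0],[0,0,0]],"angular":[[0,0,-0.004],[0,0,0],[0,0,0],[0,0,0],[0,0,0],[0,0,0],[0,0,0]]}'
python3 tgt.py .088
```

```text
time_s: 8.62
eef_pos: [0.5687, 0.0426, 0.1008]
tcp_rot: [-0.0, 0.998, 0.059, -0.0]
contact_force: [-0.5, -0.1, -0.5]
finger_gap: 0.339
target [0.5692 0.043  0.1012]
t 8.62 tcp [0.5687 0.0426 0.1008] yaw 6.72 zax [-1.e-04  0.e+00 -1.e+00] F [-0.55 -0.06 -0.47] gap 0.339
dp cm (old axes) [ 0.048 -0.032  1.278]
angular total [-0.      0.0001 -0.0005] dp after turn [ 0.048 -0.032  1.278]
```

```bash
python3 -m jog '{"jaw":[255,255,255,255,255],"dp":[[0.05,-0.03,0.5],[0,0,0.5],[0,0,0.2],[0,0,0],[0,0,0]],"angular":[[0,0,0],[0,0,0],[0,0,0],[0,0,0],[0,0,0]]}'
python3 tgt.py .088
python3 - <<'E'
from h import *
im=cams.snapshot("side");cv2.imwrite("pics/s6.png",cv2.resize(im[180:300,265:400,::-1],None,fx=5.5,fy=5,interpolation=cv2.INTER_CUBIC) if 0 else cv2.resize(im[185:295,270:395,::-1],None,fx=5.4,fy=5.4,interpolation=cv2.INTER_CUBIC))
im=cams.snapshot("wrist");cv2.imwrite("pics/w6.png",im[:,:,::-1])
E
```

```text
time_s: 9.25
eef_pos: [0.5692, 0.0435, 0.0889]
tcp_rot: [-0.0, 0.998, 0.059, 0.0]
contact_force: [-0.2, -0.4, -0.7]
finger_gap: 0.34
target [0.5692 0.043  0.1012]
t 9.25 tcp [0.5692 0.0435 0.0889] yaw 6.76 zax [ 1.e-04  1.e-04 -1.e+00] F [-0.21 -0.43 -0.65] gap 0.34
dp cm (old axes) [-0.011  0.051  0.088]
angular total [-0.0001 -0.0002  0.0002] dp after turn [-0.011  0.051  0.088]
```

View pics/s6.png

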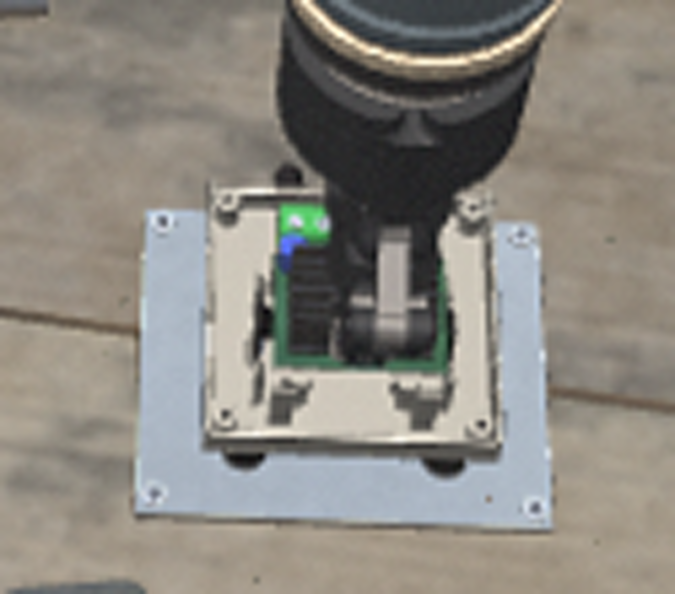

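View pics/w6.png

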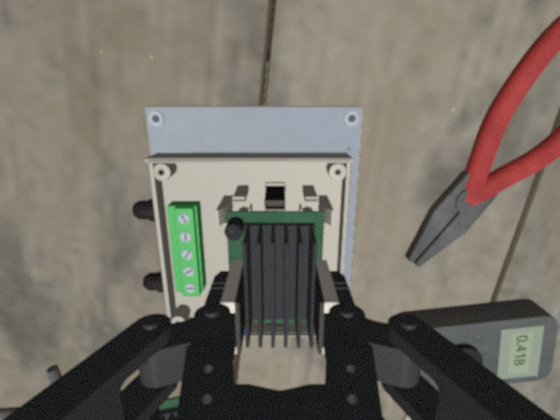

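Run:
```python
import cv2
im=cv2.imread("pics/w6.png");cv2.imwrite("pics/w6c.png",cv2.convertScaleAbs(cv2.resize(im[175:255,210:340],None,fx=6,fy=6,interpolation=cv2.INTER_CUBIC),alpha=1.3))
```

```text
(no output)
```

View pics/w6c.png

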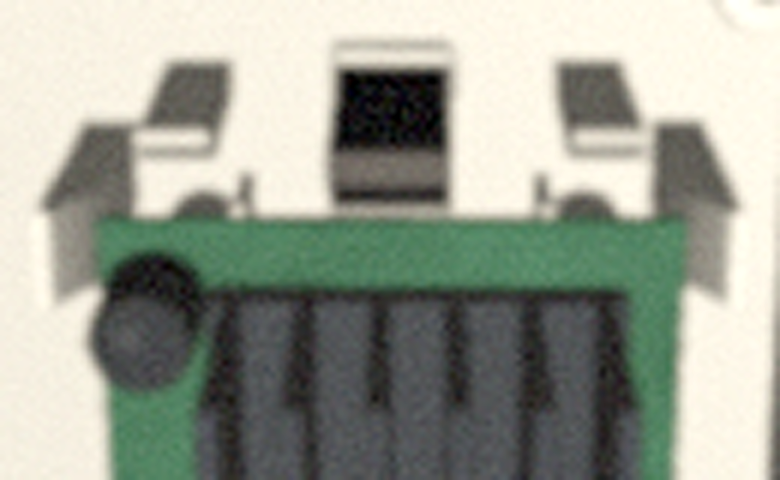

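```bash
python3 -m jog '{"jaw":[255,255,255,255],"dp":[[0,0.02,0.2],[0,0,0.2],[0,0,0.15],[0,0,0]],"angular":[[0,0,0],[0,0,0],[0,0,0],[0,0,0]]}'; python3 tgt.py .0742
python3 -m jog '{"jaw":[255,255,255],"dp":[[0,0,0.1],[0,0,0.1],[0,0,0]],"angular":[[0,0,0],[0,0,0],[0,0,0]]}'; python3 tgt.py .0742
```

```text
time_s: 9.85
eef_pos: [0.569, 0.0433, 0.0831]
tcp_rot: [-0.0, 0.998, 0.059, -0.0]
contact_force: [0.2, 0.4, -1.5]
finger_gap: 0.333
target [0.5692 0.043  0.1012]
t 9.85 tcp [0.569  0.0433 0.0831] yaw 6.76 zax [-4.e-04  0.e+00 -1.e+00] F [ 0.25  0.42 -1.45] gap 0.333
dp cm (old axes) [0.012 0.028 0.892]
angular total [-0.0001  0.0004  0.0002] dp after turn [0.012 0.027 0.892]
time_s: 10.22
eef_pos: [0.5692, 0.0433, 0.0813]
tcp_rot: [-0.0, 0.998, 0.059, 0.0]
contact_force: [0.2, -0.4, -0.4]
finger_gap: 0.335
target [0.5692 0.043  0.1012]
t 10.22 tcp [0.5692 0.0433 0.0813] yaw 6.76 zax [ 1.e-04  0.e+00 -1.e+00] F [ 0.19 -0.37 -0.44] gap 0.335
dp cm (old axes) [-0.006  0.024  0.711]
angular total [-0.     -0.0001  0.0002] dp after turn [-0.006  0.024  0.711]
```

```bash
for i in 1 2; do python3 -m jog '{"jaw":[255,255,255],"dp":[[0,0,0.1],[0,0,0.1],[0,0,0]],"angular":[[0,0,0],[0,0,0],[0,0,0]]}'; done; python3 tgt.py .0742
```

```text
time_s: 10.6
eef_pos: [0.5693, 0.0433, 0.0794]
tcp_rot: [-0.0, 0.998, 0.059, 0.0]
contact_force: [-0.0, 0.2, 2.4]
finger_gap: 0.341
time_s: 10.98
eef_pos: [0.5693, 0.0433, 0.0774]
tcp_rot: [-0.0, 0.998, 0.059, 0.0]
contact_force: [0.1, -0.1, 2.2]
finger_gap: 0.337
target [0.5692 0.043  0.1012]
t 10.97 tcp [0.5693 0.0433 0.0774] yaw 6.76 zax [ 3.e-04  1.e-04 -1.e+00] F [ 0.15 -0.15  2.19] gap 0.337
dp cm (old axes) [-0.015  0.026  0.316]
angular total [-0.0001 -0.0003  0.0001] dp after turn [-0.015  0.026  0.316]
```

```bash
for i in 1 2; do python3 -m jog '{"jaw":[255,255,255],"dp":[[0,0,0.1],[0,0,0.1],[0,0,0]],"angular":[[0,0,0],[0,0,0],[0,0,0]]}'; done
```

```text
time_s: 11.35
eef_pos: [0.5693, 0.0433, 0.0755]
tcp_rot: [-0.0, 0.998, 0.059, 0.0]
contact_force: [-0.2, -0.2, 5.2]
finger_gap: 0.335
time_s: 11.72
eef_pos: [0.5695, 0.0433, 0.0737]
tcp_rot: [-0.0, 0.998, 0.059, 0.0]
contact_force: [-0.4, -0.1, 7.8]
finger_gap: 0.337
```

```bash
for i in 1 2 3; do python3 -m jog '{"jaw":[255,255],"dp":[[0,0,0.1],[0,0,0]],"angular":[[0,0,0],[0,0,0]]}'|egrep 'eef|force'; done
```

```text
eef_pos: [0.5695, 0.0433, 0.0728]
contact_force: [-0.2, -0.8, 7.7]
eef_pos: [0.5696, 0.0433, 0.0719]
contact_force: [-0.7, -0.8, 8.2]
eef_pos: [0.5692, 0.0433, 0.0704]
contact_force: [0.1, 0.0, -0.7]
```

```bash
python3 -m jog '{"jaw":[255,255],"dp":[[0,0,0],[0,0,0]],"angular":[[0,0,0],[0,0,0]]}'
python3 - <<'E'
from h import *
im=cams.snapshot("side");cv2.imwrite("pics/s7.png",cv2.resize(im[185:295,270:395,::-1],None,fx=5.4,fy=5.4,interpolation=cv2.INTER_CUBIC))
im=cams.snapshot("wrist");cv2.imwrite("pics/w7.png",cv2.resize(im[150:360,170:400,::-1],None,fx=2.8,fy=2.8,interpolation=cv2.INTER_CUBIC))
print(r.read_state()["contact_force"])
E
```

```text
time_s: 12.72
eef_pos: [0.5691, 0.0433, 0.0704]
tcp_rot: [-0.0, 0.998, 0.059, -0.0]
contact_force: [-0.8, 0.9, 5.0]
finger_gap: 0.337
[ 0.93207276 -0.28447632  5.63464359]
```

View pics/s7.png

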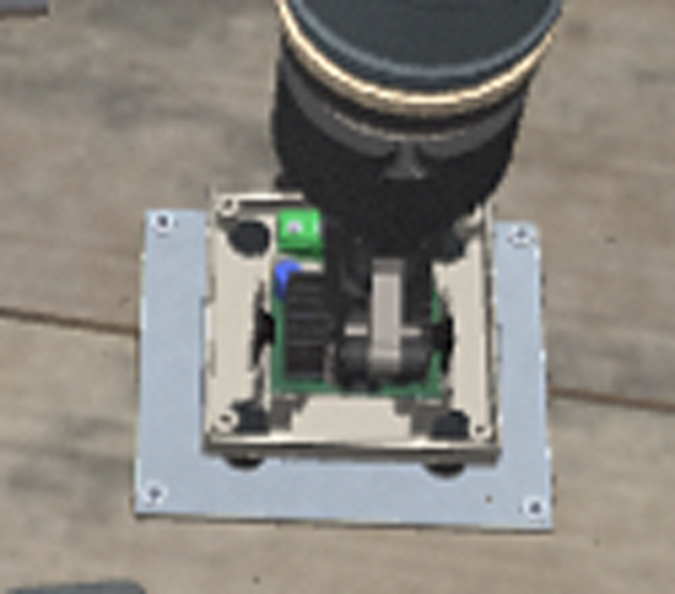

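View pics/w7.png

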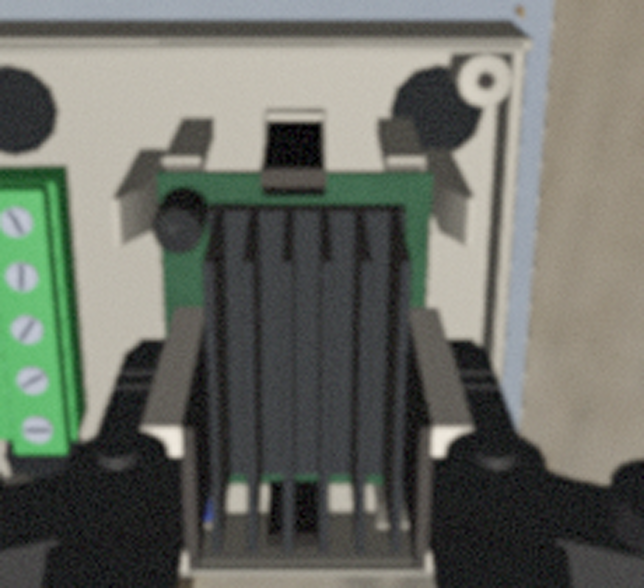

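```bash
for i in 1 2 3 4; do python3 -m jog '{"jaw":[255,255],"dp":[[0,0,0.1],[0,0,0]],"angular":[[0,0,0],[0,0,0]]}'|egrep 'eef|force'; done
```

```text
eef_pos: [0.5692, 0.0433, 0.0695]
contact_force: [-0.7, -0.6, 6.4]
eef_pos: [0.5691, 0.0433, 0.0686]
contact_force: [-2.1, -0.4, 8.6]
eef_pos: [0.5691, 0.0433, 0.0677]
contact_force: [-0.8, -0.0, 9.2]
eef_pos: [0.5692, 0.0433, 0.0669]
contact_force: [-1.6, 0.3, 10.7]
```

```bash
python3 -m jog '{"jaw":[255,255,255,255,255,255],"dp":[[0,0,-0.2],[0,0,-0.2],[0,0,-0.2],[0,0,-0.15],[0,0,-0.1],[0,0,0]],"angular":[[0,0,0],[0,0,0],[0,0,0],[0,0,0],[0,0,0],[0,0,0]]}'|egrep 'eef|force'; for i in 1 2; do python3 -m jog '{"jaw":[255,255],"dp":[[0,0,-0.1],[0,0,0]],"angular":[[0,0,0],[0,0,0]]}'|egrep 'eef|force'; done
```

```text
eef_pos: [0.569, 0.0433, 0.0747]
contact_force: [0.5, -0.2, 0.3]
eef_pos: [0.569, 0.0433, 0.0757]
contact_force: [-0.9, -0.3, -1.8]
eef_pos: [0.569, 0.0433, 0.0767]
contact_force: [-0.3, -0.3, -4.6]
```

```bash
python3 -m jog '{"jaw":[255,255],"dp":[[0,0,-0.05],[0,0,0]],"angular":[[0,0,0],[0,0,0]]}'|egrep 'eef|force';python3 -m jog '{"jaw":[255],"dp":[[0,0,0]],"angular":[[0,0,0]]}'|egrep 'eef|force|time'
python3 - <<'E'
from h import *
im=cams.snapshot("side");cv2.imwrite("pics/s8.png",cv2.resize(im[185:295,270:395,::-1],None,fx=5.4,fy=5.4,interpolation=cv2.INTER_CUBIC))
im=cams.snapshot("wrist");cv2.imwrite("pics/w8.png",cv2.resize(im[150:360,170:400,::-1],None,fx=2.8,fy=2.8,interpolation=cv2.INTER_CUBIC))
print(r.read_state()["contact_force"])
E
```

```text
eef_pos: [0.569, 0.0433, 0.0772]
contact_force: [-0.1, 0.7, -4.0]
time_s: 15.45
eef_pos: [0.569, 0.0433, 0.0772]
contact_force: [0.0, 0.8, -5.7]
[-1.24578536  0.90648458 -3.36133145]
```

View pics/w8.png

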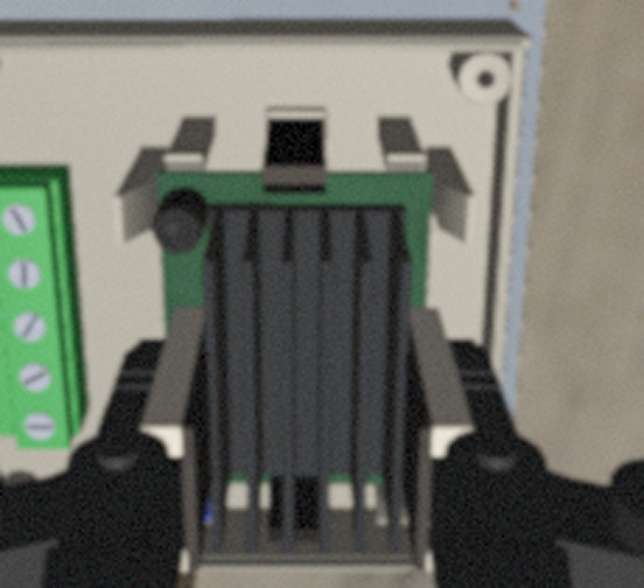

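View pics/s8.png

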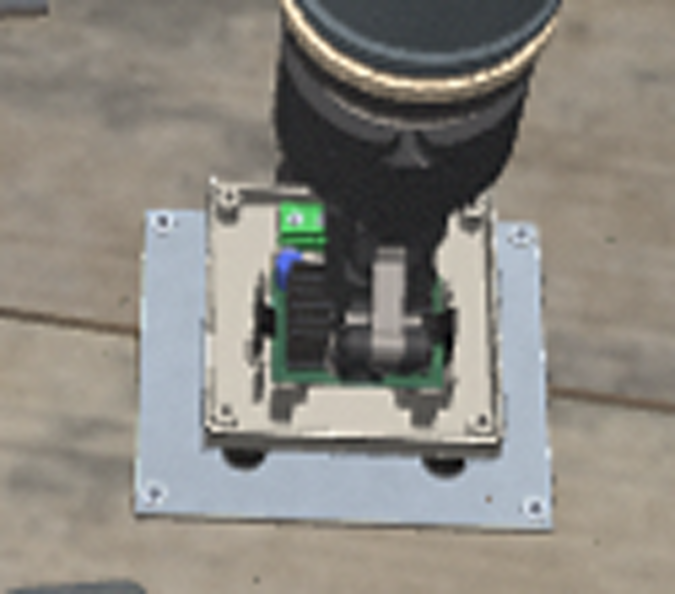

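```bash
python3 -m jog '{"jaw":[255,255,255],"dp":[[0,0,-0.08],[0,0,0],[0,0,0]],"angular":[[0,0,0],[0,0,0],[0,0,0]]}'|egrep 'eef|force';python3 -m jog '{"jaw":[255],"dp":[[0,0,0]],"angular":[[0,0,0]]}'|egrep 'eef|force|time';python3 -m jog '{"jaw":[255],"dp":[[0,0,0]],"angular":[[0,0,0]]}'|egrep 'eef|force|time'
```

```text
eef_pos: [0.569, 0.0433, 0.078]
contact_force: [-1.0, -1.1, -5.4]
time_s: 16.05
eef_pos: [0.569, 0.0433, 0.078]
contact_force: [-0.5, -0.2, -6.1]
time_s: 16.18
eef_pos: [0.569, 0.0433, 0.0781]
contact_force: [-1.2, -0.1, -5.6]
```

```bash
python3 -m jog '{"jaw":[255,255,255,255],"dp":[[0,0,0.15],[0,0,0.15],[0,0,0.1],[0,0,0]],"angular":[[0,0,0],[0,0,0],[0,0,0],[0,0,0]]}'; python3 -m jog '{"jaw":[130,130,130,130],"dp":[[0,0,0],[0,0,0],[0,0,0],[0,0,0]],"angular":[[0,0,0],[0,0,0],[0,0,0],[0,0,0]]}'
```

```text
time_s: 16.68
eef_pos: [0.5694, 0.0433, 0.0743]
tcp_rot: [-0.0, 0.998, 0.059, 0.0]
contact_force: [-0.2, 0.4, -0.7]
finger_gap: 0.336
time_s: 17.18
eef_pos: [0.5692, 0.0433, 0.0741]
tcp_rot: [-0.0, 0.998, 0.059, 0.0]
contact_force: [0.2, 0.5, 0.6]
finger_gap: 0.491
```

```bash
python3 -m jog '{"jaw":[130,130,130,130,130,130,130,130,130],"dp":[[0,0,-0.5],[0,0,-1.5],[0,0,-3],[0,0,-3],[0,0,-2],[0,2,0],[0,3,0],[0,1,0],[0,0,0]],"angular":[[0,0,0],[0,0,0],[0,0,0],[0,0,0],[0,0,0],[0,0,0],[0,0,0],[0,0,0],[0,0,0]]}'
python3 - <<'E'
from h import *
im=cams.snapshot("wrist");cv2.imwrite("pics/w9.png",cv2.resize(im[30:240,170:400,::-1],None,fx=2.8,fy=2.8,interpolation=cv2.INTER_CUBIC))
im=cams.snapshot("side");cv2.imwrite("pics/s9.png",cv2.resize(im[100:340,60:560,::-1],None,fx=1.6,fy=1.6,interpolation=cv2.INTER_CUBIC))
cv2.imwrite("pics/s9c.png",cv2.resize(im[185:295,270:395,::-1],None,fx=5.4,fy=5.4,interpolation=cv2.INTER_CUBIC))
print(r.read_state()["contact_force"])
E
```

```text
time_s: 18.3
eef_pos: [0.576, -0.0172, 0.1737]
tcp_rot: [-0.0, 0.998, 0.058, -0.0]
contact_force: [-0.7, 0.2, 0.0]
finger_gap: 0.492
[-1.00303366  0.78546139  0.45490994]
```

View pics/w9.png

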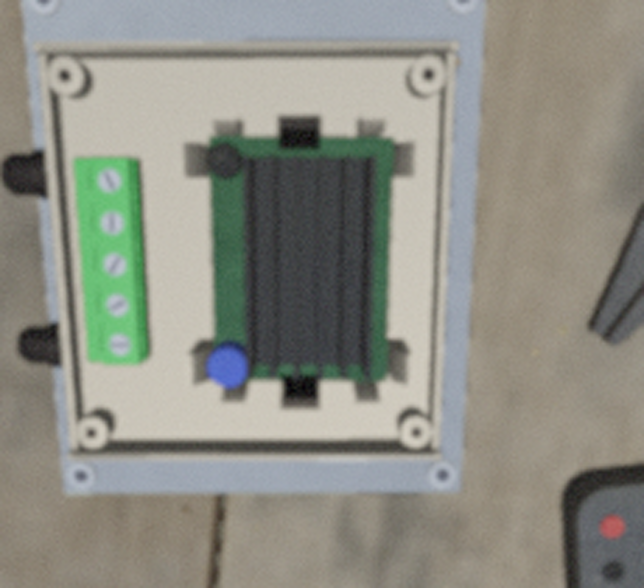

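View pics/s9.png

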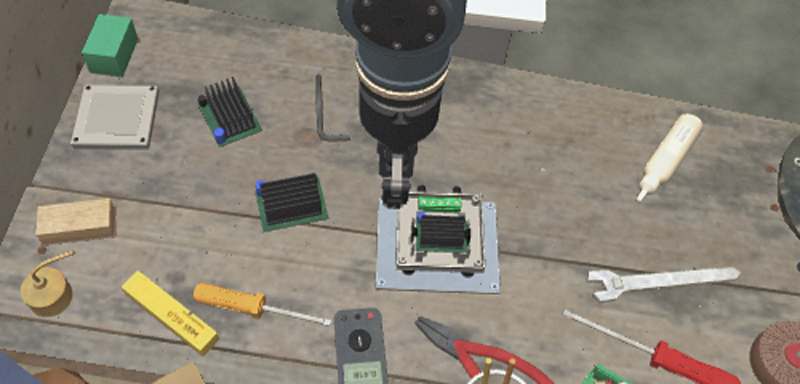

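View pics/s9c.png

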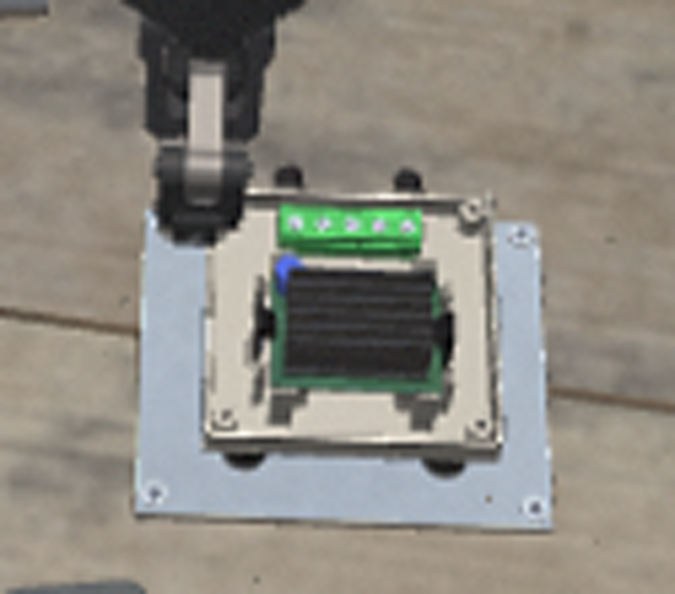

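The wrist view shows both black barbs overlapping the board's ends, at (298,132) and (300,388). The capacitors are towards the terminal block and the tools have not moved. The gripper is clear of everything.

```bash
python3 -c "
from plant import sign_off; print(sign_off())"
```

```text
the job is handed in; nothing more can be done
None
```

The smallest board is snapped home under both hooks, with its capacitors towards the terminal block, and the gripper has let go. I handed the job in just after 18 s on the robot's clock.

- **Push:** the click came at about 8 N. I then pushed on to about 10.7 N to be sure; the force rose smoothly on the rubber mounts and no second click followed.
- **Pull check:** I pulled up at about 5.5 N (single readings ranged from 5.4 to 6.1 N) and the hooks held.
- **Last pictures:** both barbs lie over the board's ends and the housing is back at rest. The tools look unmoved to the eye (not measured), and the gripper touches nothing.
- **Less certain:** the hook bends cannot be read directly. That the right hook is latched rests on the pictures, the force dropping in one go, and the pull check. No check failed or disagreed beyond camera errors of about 1 mm.

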